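# Clamp and uncap the cream jar

## Robot

A 6-joint arm with a two-finger parallel gripper is mounted at the origin on the work surface. World frame = base frame: x ahead of the robot, y to its left, z up, the work surface at z = 0. Lengths are in m, angles in rad, forces in N, time in s.
With the tool pointing down it reaches from about 0.3 to 0.825 m from the base axis. Payload 5.4 kg.
Tool frame: the origin (TCP) lies on the mounting face of the last link; the fingertips stand 190 mm ahead of it and the grasp point (between the pads) lies 171 mm ahead of it; z points along the fingers, y is the line along which they close (so a half turn about z gives the same grasp; the last joint's range is limited). The gripper opens to 92 mm and grips with 3 to 60 N. Pads are 20 mm wide; open, the fingers measure 128 mm over their backs; the gripper's body (75 mm by 189 mm) begins 69 mm behind the grasp point.
Start: joints at [-1.485, 0.158, 1.597, -0, 1.386, -0.21], TCP at [0.168, -0.55, 0.405] pointing down, gripper open.
Joint ranges: [-2.91, 2.91], [-0.94, 2.29], [0.18, 2.7], [-1.29, 4.43], [0.17, 2.64], [-3, 3]. Speed limits (rad/s): [2.57, 2.57, 3.14, 3.14, 3.14, 3.14].

## Interface

Orientations are given as a unit quaternion [w, x, y, z].
In Python, from plant import manip, imaging gives the robot as it stands.
- The arm moves only by the tool send_rows, never from a script. Its argument "commands" is a list of rows, each an object of numbers: "tx", "ty", "tz": the shift along the tool's x, y, z as a fraction of full scale; "ax", "ay", "az": the turn, a rotation vector about the tool's x, y, z as a fraction of full scale; "grip": the opening, from -1 (shut) to 1 (fully open). A call has exactly 10 rows; each row shifts and turns the commanded pose from where the row before left it, along the tool's axes as they then stand; what a row does not reach is not made up. Full scale, the value 1, is 0.03 m for a shift and 0.08 rad for a turn. A row lasts 1/12 s, in which the tool goes at most 41.7 mm and 7.16 degrees, less where a joint would pass 70% of its speed; a pose out of reach is approached as far as the arm can. A call with a number of a shift or a turn outside -1 to 1 is refused whole. A call with a gripper value outside its range is refused whole. The fingers move at their own pace and stop on an object; "grip_force" is the grip in N (left out, the last holds). Time passes only in rows, so rows that do not move let the fingers close, or fill a call up. It gives the time, the measured TCP pose, the force, the opening and the grip force at its end, in the units of the state.
- manip.read_state(): the state, without advancing time (a new reading comes with each control period).
- imaging.grab_frame(name): name is "side" or "top"; returns the picture (384x512x3 uint8, red, green, blue); there is no depth.
- imaging.get_calibration(name): a dict with "vfov" (degrees; the focal length in pixels is half the picture's height over the tangent of half this angle, whatever the lens; pixels are square), "cx", "cy" (the principal point, pixels), "extrinsics" (4x4, takes a point from camera to world coordinates). Camera axes: x right, y up, looking along -z (the intrinsics and any distortion apply to the point x, -y, -z); pixel columns grow to the right and rows downward; lengths in m; the calibration is good to about 2 mm. A picture is of the moment at which its call begins. get_calibration takes no time and is no camera call.
- manip.hand_in(): hands the job in; it is judged then, once.
The state is a dict: "clock": time; "joints": joint angles; "joint_vel": joint speeds; "joint_torque": joint torques, N m; "tcp_pos": TCP position; "ee_rot": TCP orientation; "ft_force": force on the tool from outside, world axes, zero at the start; "moment": the same for the moment, N m; "grip_width": finger opening in m; "finger_force": force on a finger pad.
Only numpy, scipy, OpenCV 4.12 (cv2) and the standard library are available. Lean on these libraries where they do the work, as an engineer would, in place of code of your own. Each camera call takes 0.05 s, during which the arm holds its last target. There are 200 camera calls.

## Task

Push the orange jaw of the jar holder up against the cream jar until the jar is clamped firmly against the fence, then unscrew the tight gold cap anticlockwise, stop turning as soon as its lugs are free, and lift it straight up. Finish while holding the cap level in the gripper just above the open jar (a centimetre or three clear of its mouth), with the jar still standing clamped in the holder. Leave the tray, lipsticks, palette and comb alone.

Things in the scene. Friction and masses are not known exactly. Their poses are not given: they have to be found in the camera images.
- holder: Jar holder fixed to the table; origin at table level, +x = direction in which the jaw slides to clamp. White base plate 8 mm thick, x -118 to 54, y -46 to 46 mm. Fixed fence at the +x end: face at x = 32 mm, 76 mm wide, top at z = 46 mm. The jar stands loose on the plate between fence and jaw, touching neither at first; clamped, its centre is at x = 0, y within 8 mm.
- jaw_back (a point): Centre of the flat back face of the orange jaw, the face to push, towards the holder's +x. It looks to the holder's -x, is 76 mm wide (holder y) and spans z = 9 to 49 mm; the point is 29 mm above the table. The jaw is 16 mm thick.
- jaw (a joint): Jaw travel in m, grows towards the fence. Starts at 0 to 0.016; about 0.032 when the jar is clamped flat on the fence (end stop 0.045, only without a jar). Stiff: takes about 10 N to move and stays where it is left. When the jar meets the fence the push rises sharply; 18 to 25 N clamps it and the clamp then holds by itself.
- jar: Square pale-green glass jar, loose, about 0.3 kg, 64 x 64 x 45 mm tall, origin at the centre of its underside (8 mm above the table). A round white neck, radius 23 mm with its lugs, rises to the mouth 66 mm above the origin. Unclamped the jar turns along with the cap. It starts up to 0.1 rad askew to the holder; the clamp squares it.
- cap: Round fluted gold cap, 50 g, 56 mm diameter, 25 mm tall, origin at the centre of its lower rim; white line on top along its +x. Screwed on, its origin is 47 mm above the jar's, on its axis, 2 mm above the square shoulder: pinch it across the diameter, fingertips just above the shoulder, 40 N is fine. Turned 1.1 rad anticlockwise from above (0.16 N m, no rise) it is free to lift off.
- thread (a joint): Angle in rad by which the cap has been unscrewed, 0 at the start, grows anticlockwise seen from above. Lugs free from 1.1; aim for about 1.25. Turned past 1.55 is over-turned (the hard stop is at 1.75). The cap's lugs have about 0.05 rad of play. The value stays when the cap has been lifted off.
- tray: White ceramic tray 150 x 110 x 14 mm, origin at the centre of its underside. Leave alone.
- lipstick_a: Gold lipstick tube 80 x 18 x 18 mm lying on the tray, origin under its middle. Leave alone.
- lipstick_b: Second gold lipstick tube, the same, on the tray. Leave alone.
- palette: Closed rose clamshell palette 75 x 115 x 17 mm, origin at the centre of its underside. Leave alone.
- comb: Tortoiseshell comb 35 x 150 x 5 mm, origin at the middle of its underside. Leave alone.
Things that resemble listed ones, but are neither listed nor needed, are in the scene too. Several things look just like the holder: the one meant starts farthest to the robot's left.

How it is judged:
On the way, in this order (a step that is already met when the one before it is completed fails the run):
1. the jaw clamps the jar square against the fence, the cap still tight (value of joint jaw above 0.0295 m and x of jar in the frame of holder above -0.003 m and horizontal distance between jar and holder below 0.016 m and angle between the x axis of jar and the x axis of holder, either way round below 0.12 rad and height (world z) of jar below 0.012 m and angle between jar's own z axis and vertical below 0.06 rad and value of joint thread below 0.2 rad), for 0.2 s.
2. the cap is unscrewed until its lugs are free, still sitting on the clamped jar (value of joint jaw above 0.0295 m and x of jar in the frame of holder above -0.003 m and horizontal distance between jar and holder below 0.016 m and angle between the x axis of jar and the x axis of holder, either way round below 0.12 rad and height (world z) of jar below 0.012 m and angle between jar's own z axis and vertical below 0.06 rad and value of joint thread above 1.08 rad and z of cap in the frame of jar below 0.054 m), for 0.1 s.
At the end, for the whole second after the job is handed in: Fingers hold the cap still, level within 0.25 rad, touching nothing else, rim 4-54 mm above the jar mouth, within 20 mm of its axis; thread over 1.08 rad; jar upright on the holder, square within 0.12 rad, within 3 mm of the fence, jaw over 29.5 mm; bystanders moved under 20 mm (value of joint jaw above 0.0295 m and x of jar in the frame of holder above -0.003 m and horizontal distance between jar and holder below 0.016 m and angle between the x axis of jar and the x axis of holder, either way round below 0.12 rad and height (world z) of jar below 0.012 m and angle between jar's own z axis and vertical below 0.06 rad and value of joint thread above 1.08 rad and z of cap in the frame of jar between 0.07 and 0.12 m and horizontal distance between cap and jar below 0.02 m and angle between cap's own z axis and vertical below 0.25 rad and contact force between the fingers and cap above 1 N and contact force between cap and jar below 0.1 N and linear speed of cap below 0.03 m/s and distance of each of tray, palette, comb, lipstick_a, lipstick_b from where it was at the start of the episode below 0.02 m); the arm keeps its last pose, push and grip.
It fails at once if the jar is lifted off or tipped in the holder (height (world z) of jar above 0.02 m or angle between jar's own z axis and vertical above 0.25 rad).
It fails at once if the cap is turned on well past the point where it comes free (value of joint thread above 1.55 rad).
It fails at once if a bystander is pushed away (distance of any of tray, palette, comb, lipstick_a, lipstick_b from where it was at the start of the episode above 0.02 m).
It also fails if it takes over 51 s, if anything falls off the work surface, if the arm or the gripper's body presses on something with over 40 N, if the wrist force passes 120 N, or if a joint passes its speed limit or range.

## Working session

There is one attempt and no reset: what is moved stays moved. The work goes in short steps, Python scripts to look and compute and a tool call to move; the robot and the scene stay as the last step left them, time stands still between calls to the robot, and variables do not carry over. Pictures are saved under pics/ and viewed, at most 10 in all, crops included, and the job is handed in when it is done.

Besides the shell and the picture viewer there is one more tool, called after "Call:" as name(argument=value, ...) on one line, values as JSON. send_rows: Moves the arm, as the interface text tells. Shift numbers are shares of 0.03 m and turn numbers shares of 0.08 rad, none past 1 either way. Its arguments: {"type":"object","properties":{"commands":{"type":"array","items":{"type":"object","properties":{"tx":{"type":"number","minimum":-1,"maximum":1},"ty":{"type":"number","minimum":-1,"maximum":1},"tz":{"type":"number","minimum":-1,"maximum":1},"ax":{"type":"number","minimum":-1,"maximum":1},"ay":{"type":"number","minimum":-1,"maximum":1},"az":{"type":"number","minimum":-1,"maximum":1},"grip":{"type":"number"}}}},"grip_force":{"type":"number"}},"required":["commands"]}

```bash
mkdir -p pics
python3 - <<'E'
from plant import manip, imaging
import cv2
for n in("side","top"):
    f=imaging.grab_frame(n); cv2.imwrite(f"pics/{n}0.png",f[...,::-1])
    print(n,imaging.get_calibration(n))
print(manip.read_state())
E
```

```text
side {'vfov': 57.40297451215847, 'cx': 259.0406943633901, 'cy': 190.0612005090493, 'extrinsics': array([[-0.82397833,  0.33609177, -0.45618202,  0.16674479],
       [-0.56657331, -0.47822185,  0.67104288,  0.58239222],
       [ 0.00737578,  0.81138535,  0.58446507,  0.59009302],
       [ 0.        ,  0.        ,  0.        ,  1.        ]])}
top {'vfov': 49.04603484212885, 'cx': 256.55047979508737, 'cy': 199.80336529063354, 'extrinsics': array([[-0.0096338 ,  0.98673181, -0.16207257,  0.35531709],
       [-0.99961169, -0.01374123, -0.02424129,  0.00144178],
       [-0.02614673,  0.1617761 ,  0.98648104,  1.16155784],
       [ 0.        ,  0.        ,  0.        ,  1.        ]])}
{'clock': 0.1, 'joints': array([-1.48508361e+00,  1.58977209e-01,  1.59810645e+00,  2.35752364e-05,
        1.38621478e+00, -2.10093208e-01]), 'joint_vel': array([ 1.46515490e-05, -9.13375804e-04, -3.05561113e-03,  1.53000408e-03,
        2.66903594e-04,  5.05605298e-04]), 'joint_torque': array([ 9.61805517e-05, -3.86502886e+01, -3.22959638e+01,  7.01953587e-02,
        3.39742948e-02, -5.54991129e-05]), 'tcp_pos': array([ 0.16758305, -0.54977197,  0.40382199]), 'ee_rot': array([-8.50525155e-04,  9.89082241e-01,  1.47362114e-01,  6.45706383e-05]), 'ft_force': array([-0.18274157,  0.29423044, -0.23254385]), 'moment': array([0.04654602, 0.01530442, 0.05505153]), 'finger_force': 0.0, 'grip_width': 0.09187704763752762}
```

View pics/top0.png

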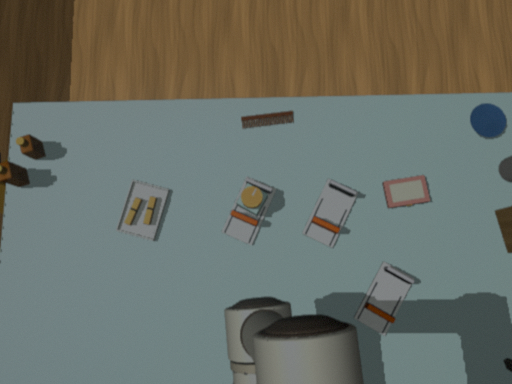

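View pics/side0.png

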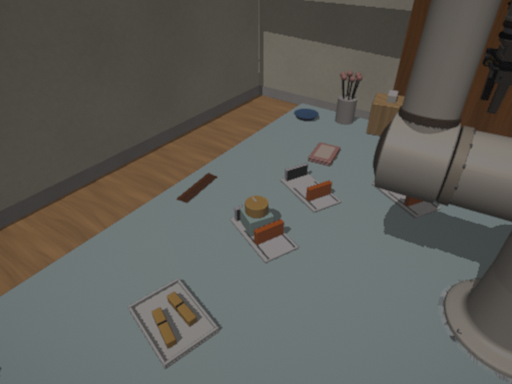

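Three holder-like things are in the top view: (249,211) with the jar, (331,213) and (384,299), both empty. In this view image-left is the robot's left (+y), so (249,211) is the one meant. I'll confirm that in a crop and measure it.

```bash
cat > h.py <<'E'
import numpy as np, cv2
from plant import manip, imaging
def ray(n,uv):
    c=imaging.get_calibration(n); f=192/np.tan(np.radians(c["vfov"]/2)); E=c["extrinsics"]
    d=E[:3,:3]@np.array([(uv[0]-c["cx"])/f,-(uv[1]-c["cy"])/f,-1]); return E[:3,3],d/np.linalg.norm(d)
def plane(n,uv,z):
    o,d=ray(n,uv); return o+d*(z-o[2])/d[2]
def tri(a,b):
    (o1,d1),(o2,d2)=ray("top",a),ray("side",b)
    t=np.linalg.lstsq(np.c_[d1,-d2],o2-o1,rcond=None)[0]
    p,q=o1+t[0]*d1,o2+t[1]*d2; return (p+q)/2,np.linalg.norm(p-q)
def blobs(img,lo,hi,roi):
    m=cv2.inRange(cv2.cvtColor(img,cv2.COLOR_RGB2HSV),lo,hi)
    k=np.zeros_like(m); x0,y0,x1,y1=roi; k[y0:y1,x0:x1]=m[y0:y1,x0:x1]
    return k,[c for c in cv2.findContours(k,0,2)[0] if cv2.contourArea(c)>15]
E
python3 - <<'E'
from h import *
t=imaging.grab_frame("top"); s=imaging.grab_frame("side")
a=cv2.resize(t[165:255,210:290],None,fx=5,fy=5,interpolation=cv2.INTER_CUBIC)
b=cv2.resize(s[185:265,225:305],None,fx=5,fy=5,interpolation=cv2.INTER_CUBIC)
o=np.zeros((450,800,3),np.uint8); o[:450,:400]=a;o[:400,400:]=b
cv2.imwrite("pics/crop0.png",o[...,::-1])
for n,im,roi in(("top",t,(210,165,290,255)),("side",s,(225,185,305,265))):
  for nm,lo,hi in(("orange",(3,180,90),(11,255,255)),("gold",(13,110,90),(25,255,255))):
    for c in blobs(im,lo,hi,roi)[1]: print(n,nm,cv2.contourArea(c),cv2.minAreaRect(c),cv2.boundingRect(c))
E
```

```text
top gold 301.0 ((251.4000244140625, 196.80001831054688), (19.677396774291992, 19.677398681640625), 63.43495178222656) (242, 186, 20, 22)
side orange 81.0 ((268.25860595703125, 226.3965301513672), (3.899601459503174, 28.782777786254883), 68.19859313964844) (255, 220, 28, 14)
side gold 271.5 ((254.50906372070312, 204.69004821777344), (18.902101516723633, 22.669069290161133), 42.273685455322266) (245, 196, 23, 21)
```

View pics/crop0.png

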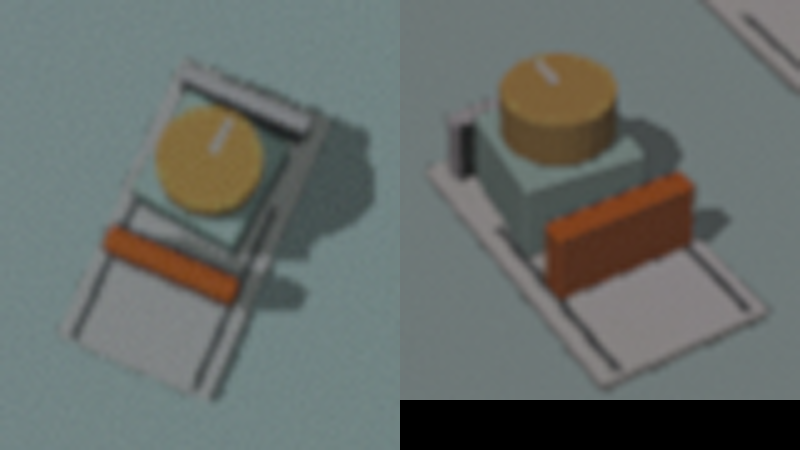

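The crop confirms it: this holder has the jar, the gold cap and the orange jaw. In the top view the jaw is near (244,218) and the cap near (252,197).

Run:
```python
from h import *
np.set_printoptions(precision=4,suppress=True)
T=lambda x,y:(x/5+210-.4,y/5+165-.4); S=lambda x,y:((x-400)/5+225-.4,y/5+185-.4)
C=np.array([plane("top",T(*p),.008) for p in((183,60),(325,115),(213,398),(63,332))])
print(C, [np.linalg.norm(C[i]-C[i-1]) for i in range(4)])
D=np.array([plane("side",S(*p),.008) for p in((430,170),(603,387),(767,312))]);print(D,np.linalg.norm(D[0]-D[1]),np.linalg.norm(D[1]-D[2]))
R=lambda v:np.arctan2(v[1],v[0])
print("yaw",R(C[0]-C[3]),R(C[1]-C[2]),R(C[3]-C[2])-np.pi/2,R(C[0]-C[1])-np.pi/2,"side",R(D[0]-D[1]),R(D[1]-D[2])-np.pi/2)
print("captop",tri(T(210,160),S(558,92)), plane("top",T(210,160),.08),plane("side",S(558,92),.08))
print("jawL",tri(T(105,245),S(547,227)),"jawR",tri(T(233,303),S(694,182)))
print("jaw top z=.049", plane("top",T(105,245),.049),plane("top",T(233,303),.049),plane("side",S(547,227),.049),plane("side",S(694,182),.049))
```

```text
[[ 0.6112  0.0582  0.008 ]
 [ 0.5786 -0.0209  0.008 ]
 [ 0.4221  0.0429  0.008 ]
 [ 0.4592  0.1252  0.008 ]] [np.float64(0.16611189183164987), np.float64(0.08554248439411176), np.float64(0.1690087719759459), np.float64(0.09026208629590468)]
[[0.6099 0.0583 0.008 ]
 [0.4558 0.1305 0.008 ]
 [0.419  0.0483 0.008 ]] 0.17016470314950566 0.08995708671683382
yaw -0.41483483007532623 -0.3867805828418595 -0.4234818964432525 -0.39086919666069186 side -0.43772852826478414 -0.4203853599060092
captop (array([0.5423, 0.0411, 0.0775]), np.float64(0.00046753458150104347)) [0.5417 0.0409 0.08  ] [0.5407 0.0438 0.08  ]
jawL (array([0.504 , 0.0995, 0.0539]), np.float64(0.006411327024709671)) jawR (array([0.4706, 0.0307, 0.0491]), np.float64(0.0017713790303542248))
jaw top z=.049 [0.5017 0.0984 0.049 ] [0.4698 0.0304 0.049 ] [0.5102 0.0961 0.049 ] [0.4716 0.0308 0.049 ]
```

Call:
send_rows(commands=[{"az":0.889,"grip":-1},{"az":0.889,"grip":-1},{"az":0.889,"grip":-1},{"az":0.889,"grip":-1},{"az":0.889,"grip":-1},{"az":0.889,"grip":-1},{"az":0.889,"grip":-1},{"az":0.889,"grip":-1},{"az":0.889,"grip":-1},{"az":0.889,"grip":-1}], grip_force=40)

```text
schema error: expected keys tx, ty, tz, ax, ay, az, grip
```

Call:
send_rows(commands=[{"ty":-1,"grip":-1},{"ty":-1,"grip":-1},{"ty":-1,"grip":-1},{"ty":-1,"grip":-1},{"ty":-1,"grip":-1},{"ty":-1,"grip":-1},{"ty":-1,"grip":-1},{"ty":-1,"grip":-1},{"ty":-1,"grip":-1},{"ty":-1,"grip":-1}])

```text
schema error: expected keys tx, ty, tz, ax, ay, az, grip
```

Call:
send_rows(commands=[{"ty":-1,"grip":-1},{"ty":-1,"grip":-1},{"ty":-1,"grip":-1},{"ty":-1,"grip":-1},{"ty":-1,"grip":-1},{"ty":-1,"grip":-1},{"ty":-1,"grip":-1},{"ty":-1,"grip":-1},{"ty":-1,"grip":-1},{"ty":-1,"grip":-1}])

```text
schema error: expected keys tx, ty, tz, ax, ay, az, grip
```

```bash
cat >> h.py <<'E'
from scipy.spatial.transform import Rotation as Ro
def st():
    s=manip.read_state(); q=s["ee_rot"]; R=Ro.from_quat([q[1],q[2],q[3],q[0]]).as_matrix()
    np.set_printoptions(precision=4,suppress=True)
    print("t",s["clock"],"p",s["tcp_pos"],"yaw",np.arctan2(R[1,0],R[0,0]),"zax",R[:,2],"j",s["joints"],"F",s["ft_force"],"M",s["moment"],"w",s["grip_width"],"ff",s["finger_force"])
    return s,R
def go(target):
    s,R=st(); print("tool shift mm",R.T@(np.array(target)-s["tcp_pos"])*1000)
E
python3 -c "
from h import *
go([.4595,.0775,.208])"
```

```text
t 0.2 p [ 0.1676 -0.5499  0.4041] yaw 0.2957962802467979 zax [-0.0001  0.0012 -1.    ] j [-1.4851  0.1588  1.5978  0.      1.3862 -0.2101] F [ 0.9213 -0.2365 -0.3893] M [0.019  0.0346 0.0409] w 0.09178472924595624 ff 0.0
tool shift mm [ 462.0672 -514.7876  196.7817]
```

All keys are needed in every row.

Call:
send_rows(commands=[{"tx":0,"ty":0,"tz":0,"ax":0,"ay":0,"az":0.889,"grip":-1},{"tx":0,"ty":0,"tz":0,"ax":0,"ay":0,"az":0.889,"grip":-1},{"tx":0,"ty":0,"tz":0,"ax":0,"ay":0,"az":0.889,"grip":-1},{"tx":0,"ty":0,"tz":0,"ax":0,"ay":0,"az":0.889,"grip":-1},{"tx":0,"ty":0,"tz":0,"ax":0,"ay":0,"az":0.889,"grip":-1},{"tx":0,"ty":0,"tz":0,"ax":0,"ay":0,"az":0.889,"grip":-1},{"tx":0,"ty":0,"tz":0,"ax":0,"ay":0,"az":0.889,"grip":-1},{"tx":0,"ty":0,"tz":0,"ax":0,"ay":0,"az":0.889,"grip":-1},{"tx":0,"ty":0,"tz":0,"ax":0,"ay":0,"az":0.889,"grip":-1},{"tx":0,"ty":0,"tz":0,"ax":0,"ay":0,"az":0.889,"grip":-1}], grip_force=40)

```text
clock: 1.03
tcp_pos: [0.1676, -0.5499, 0.4044]
ee_rot: [-0.0, 0.978, -0.208, -0.0]
ft_force: [0.5, -0.4, -0.0]
grip_width: 0.0274
finger_force: 0.0
```

Call:
send_rows(commands=[{"tx":0,"ty":-1,"tz":0,"ax":0,"ay":0,"az":0,"grip":-1},{"tx":0,"ty":-1,"tz":0,"ax":0,"ay":0,"az":0,"grip":-1},{"tx":0,"ty":-1,"tz":0,"ax":0,"ay":0,"az":0,"grip":-1},{"tx":0,"ty":-1,"tz":0,"ax":0,"ay":0,"az":0,"grip":-1},{"tx":0,"ty":-1,"tz":0,"ax":0,"ay":0,"az":0,"grip":-1},{"tx":0,"ty":-1,"tz":0,"ax":0,"ay":0,"az":0,"grip":-1},{"tx":0,"ty":-1,"tz":0,"ax":0,"ay":0,"az":0,"grip":-1},{"tx":0,"ty":-1,"tz":0,"ax":0,"ay":0,"az":0,"grip":-1},{"tx":0,"ty":-1,"tz":0,"ax":0,"ay":0,"az":0,"grip":-1},{"tx":0,"ty":-1,"tz":0,"ax":0,"ay":0,"az":0,"grip":-1}])

```text
clock: 1.87
tcp_pos: [0.2889, -0.2741, 0.4046]
ee_rot: [-0.0, 0.978, -0.206, 0.0]
ft_force: [0.9, -0.5, 0.9]
grip_width: 0.0002
finger_force: 0.0
```

Call:
send_rows(commands=[{"tx":0,"ty":-1,"tz":0,"ax":0,"ay":0,"az":0,"grip":-1},{"tx":0,"ty":-1,"tz":0,"ax":0,"ay":0,"az":0,"grip":-1},{"tx":0,"ty":-1,"tz":0,"ax":0,"ay":0,"az":0,"grip":-1},{"tx":0,"ty":-1,"tz":0,"ax":0,"ay":0,"az":0,"grip":-1},{"tx":0,"ty":-1,"tz":0,"ax":0,"ay":0,"az":0,"grip":-1},{"tx":0,"ty":-1,"tz":0,"ax":0,"ay":0,"az":0,"grip":-1},{"tx":0,"ty":-1,"tz":0,"ax":0,"ay":0,"az":0,"grip":-1},{"tx":0,"ty":-1,"tz":0,"ax":0,"ay":0,"az":0,"grip":-1},{"tx":0,"ty":-1,"tz":0,"ax":0,"ay":0,"az":0,"grip":-1},{"tx":0,"ty":-1,"tz":0,"ax":0,"ay":0,"az":0,"grip":-1}])

```text
clock: 2.7
tcp_pos: [0.4099, 0.0006, 0.4047]
ee_rot: [0.0, 0.979, -0.206, 0.0]
ft_force: [1.2, -0.7, -0.0]
grip_width: 0.0002
finger_force: 0.0
```

```bash
python3 -c "
from h import *
go([.4595,.0775,.208])"
```

```text
t 2.7 p [0.4099 0.0006 0.4047] yaw -0.4152263334123899 zax [ 0.0003 -0.0002 -1.    ] j [-0.2954 -0.2968  2.0283 -0.0001  1.4098  1.6906] F [ 1.2144 -0.6773 -0.0241] M [ 0.0892 -0.0003 -0.0296] w 0.00021664018165097764 ff 0.0
tool shift mm [ 14.2486 -90.4009 196.7041]
```

Call:
send_rows(commands=[{"tx":0.158,"ty":-1,"tz":0,"ax":0,"ay":0,"az":0,"grip":-1},{"tx":0.158,"ty":-1,"tz":0,"ax":0,"ay":0,"az":0,"grip":-1},{"tx":0.158,"ty":-1,"tz":0.55,"ax":0,"ay":0,"az":0,"grip":-1},{"tx":0,"ty":0,"tz":1,"ax":0,"ay":0,"az":0,"grip":-1},{"tx":0,"ty":0,"tz":1,"ax":0,"ay":0,"az":0,"grip":-1},{"tx":0,"ty":0,"tz":1,"ax":0,"ay":0,"az":0,"grip":-1},{"tx":0,"ty":0,"tz":1,"ax":0,"ay":0,"az":0,"grip":-1},{"tx":0,"ty":0,"tz":0.9,"ax":0,"ay":0,"az":0,"grip":-1},{"tx":0,"ty":0,"tz":0.7,"ax":0,"ay":0,"az":0,"grip":-1},{"tx":0,"ty":0,"tz":0.4,"ax":0,"ay":0,"az":0,"grip":-1}])

```text
clock: 3.53
tcp_pos: [0.4576, 0.0757, 0.2053]
ee_rot: [0.0, 0.979, -0.206, -0.002]
ft_force: [0.1, -0.2, -0.5]
grip_width: 0.0005
finger_force: 0.0
```

Run:
```python
from h import *
go([.4595,.0775,.208])
t=imaging.grab_frame("top"); s=imaging.grab_frame("side")
a=cv2.resize(t[165:265,210:290],None,fx=5,fy=5,interpolation=cv2.INTER_CUBIC)
b=cv2.resize(s[165:265,225:305],None,fx=5,fy=5,interpolation=cv2.INTER_CUBIC)
cv2.imwrite("pics/c1.png",np.hstack([a,b])[...,::-1])
```

```text
t 3.5333 p [0.4576 0.0757 0.2053] yaw -0.41538309397977297 zax [-0.0046  0.0005 -1.    ] j [-0.0975  0.1448  2.0509  0.      0.9505  1.8887] F [ 0.075  -0.1503 -0.5109] M [0.0304 0.0004 0.0805] w 0.00046988020434087034 ff 0.0
tool shift mm [ 0.9865 -2.3972 -2.7041]
```

View pics/c1.png

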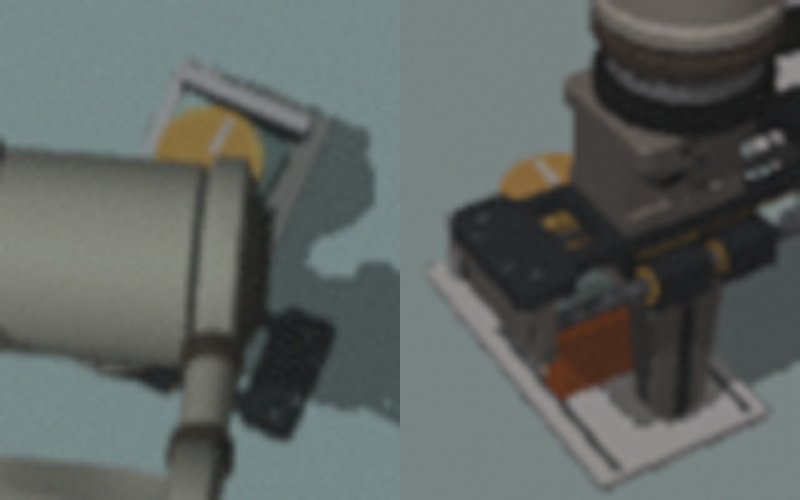

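The closed fingers stand behind the jaw and are roughly centred on it (about (279,247) in the side image). Next is the push.

Call:
send_rows(commands=[{"tx":0.1,"ty":-0.02,"tz":0,"ax":0,"ay":0,"az":0,"grip":-1},{"tx":0.1,"ty":-0.02,"tz":0,"ax":0,"ay":0,"az":0,"grip":-1},{"tx":0.1,"ty":-0.02,"tz":0,"ax":0,"ay":0,"az":0,"grip":-1},{"tx":0.1,"ty":0,"tz":0,"ax":0,"ay":0,"az":0,"grip":-1},{"tx":0.07,"ty":0,"tz":0,"ax":0,"ay":0,"az":0,"grip":-1},{"tx":0.07,"ty":0,"tz":0,"ax":0,"ay":0,"az":0,"grip":-1},{"tx":0.05,"ty":0,"tz":0,"ax":0,"ay":0,"az":0,"grip":-1},{"tx":0.05,"ty":0,"tz":0,"ax":0,"ay":0,"az":0,"grip":-1},{"tx":0.05,"ty":0,"tz":0,"ax":0,"ay":0,"az":0,"grip":-1},{"tx":0.05,"ty":0,"tz":0,"ax":0,"ay":0,"az":0,"grip":-1}])

```text
clock: 4.47
tcp_pos: [0.4784, 0.069, 0.2076]
ee_rot: [-0.0, 0.979, -0.206, -0.004]
ft_force: [-9.1, 5.2, 7.9]
grip_width: 0.0006
finger_force: 5.1
```

Call:
send_rows(commands=[{"tx":0.04,"ty":0,"tz":0,"ax":0,"ay":0,"az":0,"grip":-1},{"tx":0.04,"ty":0,"tz":0,"ax":0,"ay":0,"az":0,"grip":-1},{"tx":0.04,"ty":0,"tz":0,"ax":0,"ay":0,"az":0,"grip":-1},{"tx":0.04,"ty":0,"tz":0,"ax":0,"ay":0,"az":0,"grip":-1},{"tx":0.03,"ty":0,"tz":0,"ax":0,"ay":0,"az":0,"grip":-1},{"tx":0.03,"ty":0,"tz":0,"ax":0,"ay":0,"az":0,"grip":-1},{"tx":0,"ty":0,"tz":0,"ax":0,"ay":0,"az":0,"grip":-1},{"tx":0,"ty":0,"tz":0,"ax":0,"ay":0,"az":0,"grip":-1},{"tx":0,"ty":0,"tz":0,"ax":0,"ay":0,"az":0,"grip":-1},{"tx":0,"ty":0,"tz":0,"ax":0,"ay":0,"az":0,"grip":-1}])

```text
clock: 5.3
tcp_pos: [0.4845, 0.0663, 0.2076]
ee_rot: [-0.0, 0.979, -0.206, -0.003]
ft_force: [-8.7, 4.2, 6.6]
grip_width: 0.0006
finger_force: 4.7
```

```bash
python3 -c "
from h import *
s,R=st(); print('push',R[:,0]@s['ft_force'],'hx,hy',R.T@(s['tcp_pos']-np.array([.5455,.0396,0])))"
```

```text
t 5.3 p [0.4845 0.0663 0.2076] yaw -0.41529118872992643 zax [-0.0067  0.0019 -1.    ] j [-0.1119  0.2005  1.9802  0.0014  0.9677  1.8734] F [-8.6658  4.1709  6.5788] M [0.6026 1.315  0.0012] w 0.0005608065122718203 ff 4.676121023912856
push -9.656824228747533 hx,hy [-0.068   0.0003 -0.2071]
```

Call:
send_rows(commands=[{"tx":0.033,"ty":0,"tz":0,"ax":0,"ay":0,"az":0,"grip":-1},{"tx":0.033,"ty":0,"tz":0,"ax":0,"ay":0,"az":0,"grip":-1},{"tx":0.033,"ty":0,"tz":0,"ax":0,"ay":0,"az":0,"grip":-1},{"tx":0.033,"ty":0,"tz":0,"ax":0,"ay":0,"az":0,"grip":-1},{"tx":0.033,"ty":0,"tz":0,"ax":0,"ay":0,"az":0,"grip":-1},{"tx":0.033,"ty":0,"tz":0,"ax":0,"ay":0,"az":0,"grip":-1},{"tx":0.033,"ty":0,"tz":0,"ax":0,"ay":0,"az":0,"grip":-1},{"tx":0,"ty":0,"tz":0,"ax":0,"ay":0,"az":0,"grip":-1},{"tx":0,"ty":0,"tz":0,"ax":0,"ay":0,"az":0,"grip":-1},{"tx":0,"ty":0,"tz":0,"ax":0,"ay":0,"az":0,"grip":-1}])

```text
clock: 6.13
tcp_pos: [0.4905, 0.0636, 0.2075]
ee_rot: [-0.0, 0.979, -0.206, -0.004]
ft_force: [-9.6, 3.9, 7.6]
grip_width: 0.0005
finger_force: 5.5
```

Call:
send_rows(commands=[{"tx":0.03,"ty":0,"tz":0,"ax":0,"ay":0,"az":0,"grip":-1},{"tx":0.03,"ty":0,"tz":0,"ax":0,"ay":0,"az":0,"grip":-1},{"tx":0.02,"ty":0,"tz":0,"ax":0,"ay":0,"az":0,"grip":-1},{"tx":0.02,"ty":0,"tz":0,"ax":0,"ay":0,"az":0,"grip":-1},{"tx":0,"ty":0,"tz":0,"ax":0,"ay":0,"az":0,"grip":-1},{"tx":0,"ty":0,"tz":0,"ax":0,"ay":0,"az":0,"grip":-1},{"tx":0,"ty":0,"tz":0,"ax":0,"ay":0,"az":0,"grip":-1},{"tx":0,"ty":0,"tz":0,"ax":0,"ay":0,"az":0,"grip":-1},{"tx":0,"ty":0,"tz":0,"ax":0,"ay":0,"az":0,"grip":-1},{"tx":0,"ty":0,"tz":0,"ax":0,"ay":0,"az":0,"grip":-1}])

```text
clock: 6.97
tcp_pos: [0.4932, 0.0624, 0.2074]
ee_rot: [-0.0, 0.979, -0.206, -0.004]
ft_force: [-9.7, 3.7, 8.2]
grip_width: 0.0003
finger_force: 5.6
```

Call:
send_rows(commands=[{"tx":0.02,"ty":0,"tz":0,"ax":0,"ay":0,"az":0,"grip":-1},{"tx":0.02,"ty":0,"tz":0,"ax":0,"ay":0,"az":0,"grip":-1},{"tx":0.02,"ty":0,"tz":0,"ax":0,"ay":0,"az":0,"grip":-1},{"tx":0.02,"ty":0,"tz":0,"ax":0,"ay":0,"az":0,"grip":-1},{"tx":0.02,"ty":0,"tz":0,"ax":0,"ay":0,"az":0,"grip":-1},{"tx":0,"ty":0,"tz":0,"ax":0,"ay":0,"az":0,"grip":-1},{"tx":0,"ty":0,"tz":0,"ax":0,"ay":0,"az":0,"grip":-1},{"tx":0,"ty":0,"tz":0,"ax":0,"ay":0,"az":0,"grip":-1},{"tx":0,"ty":0,"tz":0,"ax":0,"ay":0,"az":0,"grip":-1},{"tx":0,"ty":0,"tz":0,"ax":0,"ay":0,"az":0,"grip":-1}])

```text
clock: 7.8
tcp_pos: [0.4947, 0.0619, 0.2071]
ee_rot: [-0.0, 0.979, -0.206, -0.007]
ft_force: [-17.5, 7.3, 14.8]
grip_width: 0.0005
finger_force: 9.7
```

Call:
send_rows(commands=[{"tx":0.012,"ty":0,"tz":0,"ax":0,"ay":0,"az":0,"grip":-1},{"tx":0.012,"ty":0,"tz":0,"ax":0,"ay":0,"az":0,"grip":-1},{"tx":0,"ty":0,"tz":0,"ax":0,"ay":0,"az":0,"grip":-1},{"tx":0,"ty":0,"tz":0,"ax":0,"ay":0,"az":0,"grip":-1},{"tx":0,"ty":0,"tz":0,"ax":0,"ay":0,"az":0,"grip":-1},{"tx":0,"ty":0,"tz":0,"ax":0,"ay":0,"az":0,"grip":-1},{"tx":0,"ty":0,"tz":0,"ax":0,"ay":0,"az":0,"grip":-1},{"tx":0,"ty":0,"tz":0,"ax":0,"ay":0,"az":0,"grip":-1},{"tx":0,"ty":0,"tz":0,"ax":0,"ay":0,"az":0,"grip":-1},{"tx":0,"ty":0,"tz":0,"ax":0,"ay":0,"az":0,"grip":-1}])

```text
clock: 8.63
tcp_pos: [0.495, 0.0618, 0.2071]
ee_rot: [-0.0, 0.979, -0.206, -0.008]
ft_force: [-19.5, 8.2, 17.9]
grip_width: -0.0
finger_force: 11.0
```

```bash
python3 -c "
from h import *
s,R=st(); print('push',R[:,0]@s['ft_force'],'hx,hy',R.T@(s['tcp_pos']-np.array([.5455,.0396,0])))"
```

```text
t 8.6333 p [0.495  0.0618 0.2071] yaw -0.41510303548263267 zax [-0.0151  0.0042 -0.9999] j [-0.1191  0.2265  1.95    0.0028  0.9805  1.8652] F [-19.5024   8.2393  17.9373] M [ 1.2597  3.1286 -0.0852] w -3.1703610747984634e-06 ff 11.038224902004004
push -21.44437763968735 hx,hy [-0.0584  0.0005 -0.2062]
```

Call:
send_rows(commands=[{"tx":0.015,"ty":0,"tz":0,"ax":0,"ay":0,"az":0,"grip":-1},{"tx":0,"ty":0,"tz":0,"ax":0,"ay":0,"az":0,"grip":-1},{"tx":0,"ty":0,"tz":0,"ax":0,"ay":0,"az":0,"grip":-1},{"tx":0,"ty":0,"tz":0,"ax":0,"ay":0,"az":0,"grip":-1},{"tx":0,"ty":0,"tz":0,"ax":0,"ay":0,"az":0,"grip":-1},{"tx":0,"ty":0,"tz":0,"ax":0,"ay":0,"az":0,"grip":-1},{"tx":0,"ty":0,"tz":0,"ax":0,"ay":0,"az":0,"grip":-1},{"tx":0,"ty":0,"tz":0,"ax":0,"ay":0,"az":0,"grip":-1},{"tx":0,"ty":0,"tz":0,"ax":0,"ay":0,"az":0,"grip":-1},{"tx":0,"ty":0,"tz":0,"ax":0,"ay":0,"az":0,"grip":-1}])

```text
clock: 9.47
tcp_pos: [0.4951, 0.0618, 0.207]
ee_rot: [-0.001, 0.979, -0.206, -0.008]
ft_force: [-20.9, 9.1, 18.2]
grip_width: 0.0002
finger_force: 11.6
```

Call:
send_rows(commands=[{"tx":-0.2,"ty":0,"tz":0,"ax":0,"ay":0,"az":0,"grip":-1},{"tx":-0.5,"ty":0,"tz":0,"ax":0,"ay":0,"az":0,"grip":-1},{"tx":-0.5,"ty":0,"tz":-0.3,"ax":0,"ay":0,"az":0,"grip":-1},{"tx":0,"ty":0,"tz":-1,"ax":0,"ay":0,"az":0,"grip":-1},{"tx":-0.5,"ty":0,"tz":-1,"ax":0,"ay":0,"az":0,"grip":-1},{"tx":-1,"ty":0,"tz":-1,"ax":0,"ay":0,"az":0,"grip":1},{"tx":-1,"ty":0,"tz":-1,"ax":0,"ay":0,"az":0,"grip":1},{"tx":-1,"ty":0,"tz":0,"ax":0,"ay":0,"az":0,"grip":1},{"tx":-1,"ty":0,"tz":0,"ax":0,"ay":0,"az":0,"grip":1},{"tx":0,"ty":0,"tz":0,"ax":0,"ay":0,"az":0,"grip":1}])

```text
clock: 10.3
tcp_pos: [0.3403, 0.1298, 0.3358]
ee_rot: [-0.0, 0.979, -0.205, -0.0]
ft_force: [-0.1, -1.0, -0.3]
grip_width: 0.0317
finger_force: 0.0
```

Run:
```python
from h import *
st()
t=imaging.grab_frame("top"); s=imaging.grab_frame("side")
for n,im,roi in(("top",t,(210,165,290,255)),("side",s,(225,185,305,265))):
    for c in blobs(im,(13,110,90),(25,255,255),roi)[1]: print(n,cv2.contourArea(c),cv2.minAreaRect(c),cv2.boundingRect(c))
a=cv2.resize(t[165:265,210:290],None,fx=5,fy=5,interpolation=cv2.INTER_CUBIC)
b=cv2.resize(s[165:265,225:305],None,fx=5,fy=5,interpolation=cv2.INTER_CUBIC)
cv2.imwrite("pics/c2.png",np.hstack([a,b])[...,::-1])
```

```text
t 10.3 p [0.3403 0.1298 0.3358] yaw -0.4129605323188162 zax [-0.0007  0.0006 -1.    ] j [ 0.0287 -0.3766  2.2264  0.0007  1.2924  2.0122] F [-0.059  -1.0194 -0.3099] M [ 0.0271  0.053  -0.0012] w 0.031691798835675036 ff 0.0
top 263.0 ((251.2500457763672, 194.75003051757812), (19.798988342285156, 19.091880798339844), 45.0) (242, 185, 20, 21)
side 308.5 ((254.5, 206.0), (20.0, 21.0), 90.0) (244, 196, 22, 21)
```

View pics/c2.png

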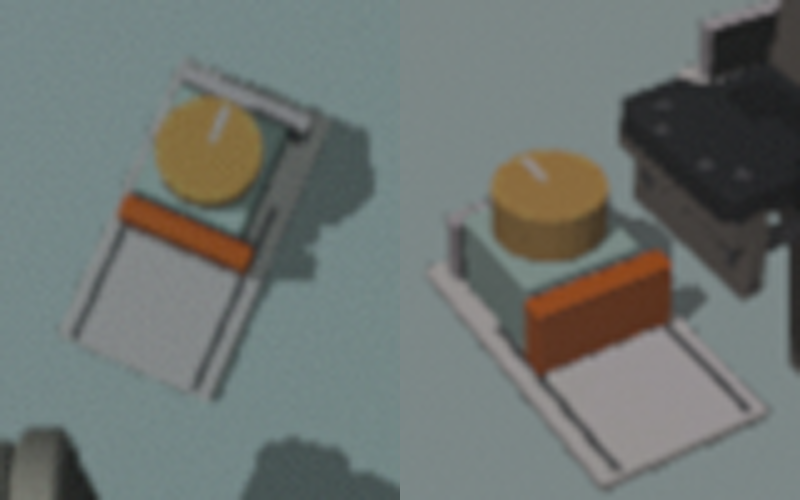

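The jaw is tight against the jar and the jar is square against the fence. The cap top is at about (251.4,194.4) in the top view and (254.6,201.6) in the side view.

Run:
```python
from h import *
T=lambda x,y:(x/5+210-.4,y/5+165-.4); S=lambda x,y:((x-400)/5+225-.4,y/5+165-.4)
np.set_printoptions(precision=4,suppress=True)
for a,b in (((209,149),(550,185)),):
    p,e=tri(T(*a),S(*b)); print(p,e,plane("top",T(*a),.08),plane("side",S(*b),.08))
    go([p[0],p[1],.335])
```

```text
[0.5474 0.0412 0.0797] 0.00042895535184386076 [0.5475 0.0413 0.08  ] [0.5469 0.0415 0.08  ]
t 10.4 p [0.3433 0.1287 0.3363] yaw -0.41416583342832647 zax [ 0.0018 -0.0002 -1.    ] j [ 0.0255 -0.3701  2.2208 -0.0003  1.289   2.0106] F [-1.0713 -0.0427  0.7898] M [ 0.0687  0.0099 -0.0037] w 0.03988628258706775 ff 0.0
tool shift mm [222.019   -2.1023   1.7314]
```

Call:
send_rows(commands=[{"tx":0.9,"ty":0,"tz":0,"ax":0,"ay":0,"az":0,"grip":1},{"tx":1,"ty":-0.07,"tz":0,"ax":0,"ay":0,"az":0,"grip":1},{"tx":1,"ty":0,"tz":0,"ax":0,"ay":0,"az":0,"grip":1},{"tx":1,"ty":0,"tz":0,"ax":0,"ay":0,"az":0,"grip":1},{"tx":1,"ty":0,"tz":0,"ax":0,"ay":0,"az":0,"grip":1},{"tx":1,"ty":0,"tz":0,"ax":0,"ay":0,"az":0,"grip":1},{"tx":0.9,"ty":0,"tz":0,"ax":0,"ay":0,"az":0,"grip":1},{"tx":0.5,"ty":0,"tz":0,"ax":0,"ay":0,"az":0,"grip":1},{"tx":0,"ty":0,"tz":0,"ax":0,"ay":0,"az":0,"grip":1},{"tx":0,"ty":0,"tz":0,"ax":0,"ay":0,"az":0,"grip":1}])

```text
clock: 11.23
tcp_pos: [0.5456, 0.041, 0.3352]
ee_rot: [0.0, 0.978, -0.207, -0.001]
ft_force: [-0.4, -0.2, 0.1]
grip_width: 0.0917
finger_force: 0.0
```

```bash
python3 -c "
from h import *
go([.5470,.0412,.248])"
```

```text
t 11.2333 p [0.5456 0.041  0.3352] yaw -0.41685811519306926 zax [-0.0013  0.0001 -1.    ] j [-0.1458  0.1507  1.7475 -0.0001  1.2447  1.8418] F [-0.4214 -0.1578  0.1432] M [0.1087 0.0089 0.0025] w 0.09170667307475626 ff 0.0
tool shift mm [ 1.2807 -0.7265 87.2274]
```

Call:
send_rows(commands=[{"tx":0.04,"ty":-0.02,"tz":0.6,"ax":0,"ay":0,"az":0,"grip":1},{"tx":0,"ty":0,"tz":0.6,"ax":0,"ay":0,"az":0,"grip":1},{"tx":0,"ty":0,"tz":0.5,"ax":0,"ay":0,"az":0,"grip":1},{"tx":0,"ty":0,"tz":0.4,"ax":0,"ay":0,"az":0,"grip":1},{"tx":0,"ty":0,"tz":0.3,"ax":0,"ay":0,"az":0,"grip":1},{"tx":0,"ty":0,"tz":0.2,"ax":0,"ay":0,"az":0,"grip":1},{"tx":0,"ty":0,"tz":0.2,"ax":0,"ay":0,"az":0,"grip":1},{"tx":0,"ty":0,"tz":0.1,"ax":0,"ay":0,"az":0,"grip":1},{"tx":0,"ty":0,"tz":0,"ax":0,"ay":0,"az":0,"grip":1},{"tx":0,"ty":0,"tz":0,"ax":0,"ay":0,"az":0,"grip":1}])

```text
clock: 12.07
tcp_pos: [0.5463, 0.042, 0.2495]
ee_rot: [-0.0, 0.979, -0.206, 0.0]
ft_force: [-0.6, 0.5, -0.7]
grip_width: 0.0919
finger_force: 0.0
```

```bash
python3 -c "
from h import *
go([.5470,.0412,.248])"
```

```text
t 12.0667 p [0.5463 0.042  0.2495] yaw -0.4154127386233096 zax [ 0.0007 -0.0001 -1.    ] j [-0.1438  0.2641  1.8023 -0.      1.0745  1.8424] F [-0.5952  0.4551 -0.7367] M [ 0.0428 -0.0148 -0.0153] w 0.09194794208038286 ff 0.0
tool shift mm [0.9383 0.513  1.5334]
```

Call:
send_rows(commands=[{"tx":0,"ty":0,"tz":0.03,"ax":0,"ay":0,"az":0,"grip":-1},{"tx":0,"ty":0,"tz":0,"ax":0,"ay":0,"az":0,"grip":-1},{"tx":0,"ty":0,"tz":0,"ax":0,"ay":0,"az":0,"grip":-1},{"tx":0,"ty":0,"tz":0,"ax":0,"ay":0,"az":0,"grip":-1},{"tx":0,"ty":0,"tz":0,"ax":0,"ay":0,"az":0,"grip":-1},{"tx":0,"ty":0,"tz":0,"ax":0,"ay":0,"az":0,"grip":-1},{"tx":0,"ty":0,"tz":0,"ax":0,"ay":0,"az":0,"grip":-1},{"tx":0,"ty":0,"tz":0,"ax":0,"ay":0,"az":0,"grip":-1},{"tx":0,"ty":0,"tz":0,"ax":0,"ay":0,"az":0,"grip":-1},{"tx":0,"ty":0,"tz":0,"ax":0,"ay":0,"az":0,"grip":-1}], grip_force=40)

```text
clock: 12.9
tcp_pos: [0.5462, 0.0421, 0.2484]
ee_rot: [0.0, 0.979, -0.206, 0.0]
ft_force: [-0.4, 0.2, 1.9]
grip_width: 0.0555
finger_force: 40.0
```

```bash
python3 -c "
from h import *
s,R=st();print('tool F',R.T@s['ft_force'])"
```

```text
t 12.9 p [0.5462 0.0421 0.2484] yaw -0.4153655962855966 zax [ 0.0002 -0.0001 -1.    ] j [-0.1438  0.2656  1.8031 -0.      1.0727  1.8424] F [-0.4382  0.2284  1.946 ] M [0.0707 0.0521 0.0284] w 0.05551406652896574 ff 40.000434316461906
tool F [-0.4928 -0.0322 -1.946 ]
```

Call:
send_rows(commands=[{"tx":0,"ty":0,"tz":0,"ax":0,"ay":0,"az":-0.5,"grip":-1},{"tx":0,"ty":0,"tz":0,"ax":0,"ay":0,"az":-0.5,"grip":-1},{"tx":0,"ty":0,"tz":0,"ax":0,"ay":0,"az":-0.5,"grip":-1},{"tx":0,"ty":0,"tz":0,"ax":0,"ay":0,"az":-0.5,"grip":-1},{"tx":0,"ty":0,"tz":0,"ax":0,"ay":0,"az":-0.5,"grip":-1},{"tx":0,"ty":0,"tz":0,"ax":0,"ay":0,"az":-0.5,"grip":-1},{"tx":0,"ty":0,"tz":0,"ax":0,"ay":0,"az":-0.5,"grip":-1},{"tx":0,"ty":0,"tz":0,"ax":0,"ay":0,"az":-0.5,"grip":-1},{"tx":0,"ty":0,"tz":0,"ax":0,"ay":0,"az":0,"grip":-1},{"tx":0,"ty":0,"tz":0,"ax":0,"ay":0,"az":0,"grip":-1}])

```text
clock: 13.73
tcp_pos: [0.5462, 0.0421, 0.2483]
ee_rot: [-0.0, 0.999, -0.048, 0.0]
ft_force: [0.4, -0.1, 1.3]
grip_width: 0.0556
finger_force: 40.0
```

```bash
python3 -c "
from h import *
s,R=st();print('tool F',R.T@s['ft_force'])
t=imaging.grab_frame('side')
cv2.imwrite('pics/c3.png',cv2.resize(t[165:265,205:305],None,fx=5,fy=5,interpolation=2)[...,::-1])"
```

```text
t 13.7333 p [0.5462 0.0421 0.2483] yaw -0.09667027491751858 zax [ 0.0003  0.0002 -1.    ] j [-0.1437  0.2657  1.8031  0.0003  1.0726  1.5236] F [ 0.4414 -0.1402  1.2814] M [ 0.1454  0.0208 -0.0922] w 0.05563889960524946 ff 40.00025845714845
tool F [ 0.4532  0.0966 -1.2813]
```

View pics/c3.png

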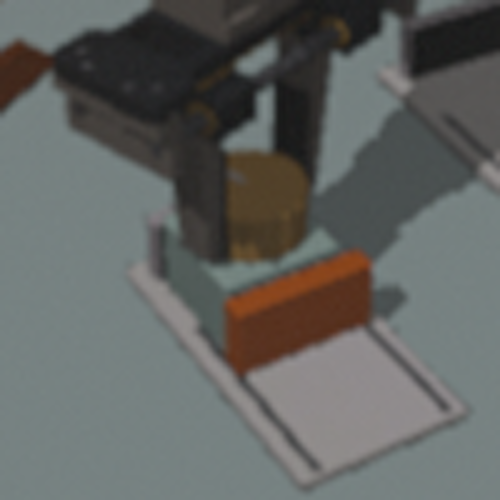

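The jar is still clamped and the cap's white line has turned (now about (252,200) in the side view). I'll keep turning.

Call:
send_rows(commands=[{"tx":0,"ty":0,"tz":0,"ax":0,"ay":0,"az":-0.6,"grip":-1},{"tx":0,"ty":0,"tz":0,"ax":0,"ay":0,"az":-0.6,"grip":-1},{"tx":0,"ty":0,"tz":0,"ax":0,"ay":0,"az":-0.6,"grip":-1},{"tx":0,"ty":0,"tz":0,"ax":0,"ay":0,"az":-0.6,"grip":-1},{"tx":0,"ty":0,"tz":0,"ax":0,"ay":0,"az":-0.6,"grip":-1},{"tx":0,"ty":0,"tz":0,"ax":0,"ay":0,"az":-0.6,"grip":-1},{"tx":0,"ty":0,"tz":0,"ax":0,"ay":0,"az":-0.6,"grip":-1},{"tx":0,"ty":0,"tz":0,"ax":0,"ay":0,"az":-0.6,"grip":-1},{"tx":0,"ty":0,"tz":0,"ax":0,"ay":0,"az":-0.6,"grip":-1},{"tx":0,"ty":0,"tz":0,"ax":0,"ay":0,"az":-0.6,"grip":-1}])

```text
clock: 14.62
tcp_pos: [0.5462, 0.042, 0.2484]
ee_rot: [0.0, 0.981, 0.192, 0.0]
ft_force: [-0.1, -0.1, 1.0]
grip_width: 0.0554
finger_force: 40.0
```

Call:
send_rows(commands=[{"tx":0,"ty":0,"tz":0,"ax":0,"ay":0,"az":-0.7,"grip":-1},{"tx":0,"ty":0,"tz":0,"ax":0,"ay":0,"az":-0.7,"grip":-1},{"tx":0,"ty":0,"tz":0,"ax":0,"ay":0,"az":-0.7,"grip":-1},{"tx":0,"ty":0,"tz":0,"ax":0,"ay":0,"az":-0.7,"grip":-1},{"tx":0,"ty":0,"tz":0,"ax":0,"ay":0,"az":-0.7,"grip":-1},{"tx":0,"ty":0,"tz":0,"ax":0,"ay":0,"az":-0.7,"grip":-1},{"tx":0,"ty":0,"tz":0,"ax":0,"ay":0,"az":-0.7,"grip":-1},{"tx":0,"ty":0,"tz":0,"ax":0,"ay":0,"az":-0.7,"grip":-1},{"tx":0,"ty":0,"tz":0,"ax":0,"ay":0,"az":0,"grip":-1},{"tx":0,"ty":0,"tz":0,"ax":0,"ay":0,"az":0,"grip":-1}])

```text
clock: 15.45
tcp_pos: [0.5463, 0.0419, 0.2483]
ee_rot: [0.0, 0.915, 0.403, 0.0]
ft_force: [0.4, -1.2, 0.6]
grip_width: 0.0553
finger_force: 40.0
```

```bash
python3 -c "
from h import *
s,R=st();print('tool F',R.T@s['ft_force'])
a=imaging.grab_frame('top')[165:265,210:290];b=imaging.grab_frame('side')[165:265,225:305]
cv2.imwrite('pics/c4.png',cv2.resize(np.hstack([a,b]),None,fx=5,fy=5,interpolation=2)[...,::-1])"
```

```text
t 15.45 p [0.5463 0.0419 0.2483] yaw 0.8305882873948729 zax [ 0.0006 -0.0005 -1.    ] j [-0.144   0.2657  1.803  -0.0005  1.0722  0.5964] F [ 0.3981 -1.1909  0.5859] M [-0.2347 -0.1597 -0.0314] w 0.055324001620633216 ff 40.00004051369615
tool F [-0.6108  1.0976 -0.5851]
```

View pics/c4.png

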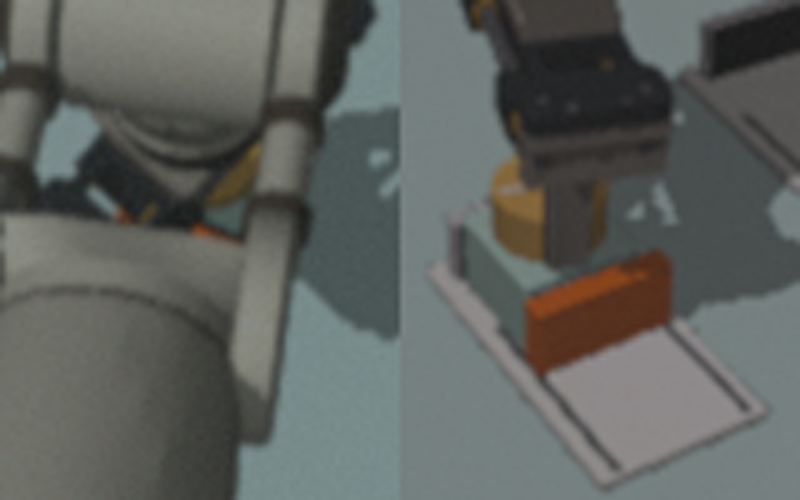

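The jar is still clamped and square. I'll measure the cap line's direction numerically before lifting.

Run:
```python
from h import *
for f in("pics/c2.png","pics/c4.png"):
    im=cv2.resize(cv2.imread(f)[:,400:],(80,100),interpolation=cv2.INTER_AREA)[...,::-1].astype(int)
    r=im[28:46,17:43]; sat=r.max(2)-r.min(2)
    print(f); print("\n".join(" ".join(f"{r[i,j,0]:3d}/{sat[i,j]:2d}" for j in range(0,16)) for i in range(2,14)))
for uv in((-.974,.216*.584),): pass
o=np.array([.547,.0415,.08])
c=imaging.get_calibration("side");E=c["extrinsics"];f=192/np.tan(np.radians(c["vfov"]/2))
for y in(-.42,.62,.73,.83):
  for rr in(.01,.025):
    p=E[:3,:3].T@(o+rr*np.array([np.cos(y),np.sin(y),0])-E[:3,3]); print(y,rr,c["cx"]+f*p[0]/-p[2]-242, c["cy"]-f*p[1]/-p[2]-195)
```

```text
pics/c2.png
124/12 124/12 124/11 124/12 123/12 126/ 7 127/ 8 129/12 132/24 133/38 135/46 136/47 135/46 134/47 134/46 134/41
124/12 122/12 125/11 124/12 126/ 5 132/24 134/39 138/36 141/37 141/54 140/70 139/75 139/74 138/74 138/73 139/74
123/12 123/12 126/ 7 129/13 134/33 137/56 138/61 139/40 143/23 144/31 141/55 139/73 137/76 139/77 139/77 139/77
124/11 125/ 8 130/19 136/52 139/70 138/75 137/75 137/60 138/33 143/20 143/32 140/58 138/73 138/77 138/77 138/76
123/12 128/ 8 134/44 139/73 139/78 139/77 139/77 138/75 136/59 139/34 143/24 142/37 140/61 138/75 138/76 138/76
125/ 8 131/23 138/61 140/75 139/76 138/75 138/76 138/77 139/74 140/59 141/36 141/32 141/54 139/74 138/75 139/76
126/ 5 134/35 139/69 140/76 138/75 138/74 138/76 138/76 138/75 139/74 137/61 138/54 139/62 139/74 138/76 137/76
127/ 8 135/40 140/73 139/76 138/76 138/75 139/75 138/75 138/76 139/77 139/75 139/73 139/74 138/75 137/75 139/77
122/ 8 131/43 140/73 140/77 139/75 138/75 139/76 139/75 139/76 138/75 138/76 138/76 138/75 139/76 139/76 137/75
112/ 5 121/36 133/69 140/76 140/75 139/76 138/75 138/76 137/75 138/75 137/74 139
[... 1287 characters left out ...]
38 124/64 131/67 131/64 130/66 130/68 130/69 131/72 131/73 129/71 104/51  66/12  62/ 5  61/ 6  61/ 5
102/ 3 100/28 112/58 125/70 131/72 132/74 131/74 131/73 131/73 132/74 131/73 105/51  66/11  62/ 5  60/ 5  61/ 6
112/ 2  97/17  96/46 111/60 124/69 130/72 131/72 131/72 131/72 132/74 130/72 105/50  66/10  61/ 4  60/ 5  59/ 5
-0.42 0.01 10.43835625225472 4.394622274616523
-0.42 0.025 7.299229833280833 1.1819775122617102
0.62 0.01 8.371304471817268 6.601417058434009
0.62 0.025 2.0631818309261405 6.632562417896139
0.73 0.01 8.395624246416787 6.883584247290429
0.73 0.025 2.1072382168224237 7.339431824172749
0.83 0.01 8.461728653948626 7.137524152248858
0.83 0.025 2.257950286336154 7.97752625523114
```

The line reads roughly 1.15 ± 0.1 rad, so I'll add 0.1 rad, pause, and then lift slowly.

Call:
send_rows(commands=[{"tx":0,"ty":0,"tz":0,"ax":0,"ay":0,"az":-0.5,"grip":-1},{"tx":0,"ty":0,"tz":0,"ax":0,"ay":0,"az":-0.5,"grip":-1},{"tx":0,"ty":0,"tz":0,"ax":0,"ay":0,"az":-0.25,"grip":-1},{"tx":0,"ty":0,"tz":0,"ax":0,"ay":0,"az":0,"grip":-1},{"tx":0,"ty":0,"tz":0,"ax":0,"ay":0,"az":0,"grip":-1},{"tx":0,"ty":0,"tz":0,"ax":0,"ay":0,"az":0,"grip":-1},{"tx":0,"ty":0,"tz":0,"ax":0,"ay":0,"az":0,"grip":-1},{"tx":0,"ty":0,"tz":-0.03,"ax":0,"ay":0,"az":0,"grip":-1},{"tx":0,"ty":0,"tz":-0.03,"ax":0,"ay":0,"az":0,"grip":-1},{"tx":0,"ty":0,"tz":0,"ax":0,"ay":0,"az":0,"grip":-1}])

```text
clock: 16.38
tcp_pos: [0.5462, 0.0421, 0.25]
ee_rot: [0.0, 0.893, 0.449, 0.0]
ft_force: [2.8, -2.1, -2.9]
grip_width: 0.0555
finger_force: 40.0
```

```bash
python3 -c "
from h import *
st()"
```

```text
t 16.3833 p [0.5462 0.0421 0.25  ] yaw 0.932378529619163 zax [ 0.0004  0.     -1.    ] j [-0.1438  0.2631  1.8024  0.0001  1.0756  0.4946] F [ 2.7963 -2.0929 -2.8657] M [-0.4353 -0.6498 -0.1409] w 0.05549629964782503 ff 39.999091745121405
```

Call:
send_rows(commands=[{"tx":0,"ty":0,"tz":-0.03,"ax":0,"ay":0,"az":0,"grip":-1},{"tx":0,"ty":0,"tz":-0.03,"ax":0,"ay":0,"az":0,"grip":-1},{"tx":0,"ty":0,"tz":0,"ax":0,"ay":0,"az":0,"grip":-1},{"tx":0,"ty":0,"tz":0,"ax":0,"ay":0,"az":0,"grip":-1},{"tx":0,"ty":0,"tz":0,"ax":0,"ay":0,"az":0,"grip":-1},{"tx":0,"ty":0,"tz":0,"ax":0,"ay":0,"az":0,"grip":-1},{"tx":0,"ty":0,"tz":0,"ax":0,"ay":0,"az":0,"grip":-1},{"tx":0,"ty":0,"tz":0,"ax":0,"ay":0,"az":0,"grip":-1},{"tx":0,"ty":0,"tz":0,"ax":0,"ay":0,"az":0,"grip":-1},{"tx":0,"ty":0,"tz":0,"ax":0,"ay":0,"az":0,"grip":-1}])

```text
clock: 17.22
tcp_pos: [0.5462, 0.0421, 0.2519]
ee_rot: [0.0, 0.893, 0.45, 0.0]
ft_force: [3.5, 0.1, -0.3]
grip_width: 0.0553
finger_force: 40.0
```

```bash
python3 -c "
from h import *
st()"
```

```text
t 17.2167 p [0.5462 0.0421 0.2519] yaw 0.9325585135062496 zax [ 0.0002  0.0001 -1.    ] j [-0.1437  0.2602  1.8015  0.0001  1.0796  0.4944] F [ 3.4765  0.052  -0.2712] M [-0.1591 -0.445  -0.092 ] w 0.055321586227007294 ff 40.00004011904821
```

Call:
send_rows(commands=[{"tx":0,"ty":0,"tz":-0.06,"ax":0,"ay":0,"az":0,"grip":-1},{"tx":0,"ty":0,"tz":-0.1,"ax":0,"ay":0,"az":0,"grip":-1},{"tx":0,"ty":0,"tz":-0.13,"ax":0,"ay":0,"az":0,"grip":-1},{"tx":0,"ty":0,"tz":-0.15,"ax":0,"ay":0,"az":0,"grip":-1},{"tx":0,"ty":0,"tz":-0.15,"ax":0,"ay":0,"az":0,"grip":-1},{"tx":0,"ty":0,"tz":-0.15,"ax":0,"ay":0,"az":0,"grip":-1},{"tx":0,"ty":0,"tz":-0.15,"ax":0,"ay":0,"az":0,"grip":-1},{"tx":0,"ty":0,"tz":-0.15,"ax":0,"ay":0,"az":0,"grip":-1},{"tx":0,"ty":0,"tz":-0.1,"ax":0,"ay":0,"az":0,"grip":-1},{"tx":0,"ty":0,"tz":-0.06,"ax":0,"ay":0,"az":0,"grip":-1}])

```text
clock: 18.05
tcp_pos: [0.5463, 0.0421, 0.2885]
ee_rot: [0.0, 0.893, 0.45, 0.0]
ft_force: [-0.4, -0.3, -0.1]
grip_width: 0.0553
finger_force: 40.0
```

Call:
send_rows(commands=[{"tx":0,"ty":0,"tz":0,"ax":0,"ay":0,"az":0,"grip":-1},{"tx":0,"ty":0,"tz":0,"ax":0,"ay":0,"az":0,"grip":-1},{"tx":0,"ty":0,"tz":0,"ax":0,"ay":0,"az":0,"grip":-1},{"tx":0,"ty":0,"tz":0,"ax":0,"ay":0,"az":0,"grip":-1},{"tx":0,"ty":0,"tz":0,"ax":0,"ay":0,"az":0,"grip":-1},{"tx":0,"ty":0,"tz":0,"ax":0,"ay":0,"az":0,"grip":-1},{"tx":0,"ty":0,"tz":0,"ax":0,"ay":0,"az":0,"grip":-1},{"tx":0,"ty":0,"tz":0,"ax":0,"ay":0,"az":0,"grip":-1},{"tx":0,"ty":0,"tz":0,"ax":0,"ay":0,"az":0,"grip":-1},{"tx":0,"ty":0,"tz":0,"ax":0,"ay":0,"az":0,"grip":-1}])

```text
clock: 18.88
tcp_pos: [0.5461, 0.0421, 0.2878]
ee_rot: [-0.0, 0.893, 0.45, -0.0]
ft_force: [-1.0, -0.8, 0.2]
grip_width: 0.0554
finger_force: 40.0
```

```bash
python3 -c "
from h import *
s,R=st()
b=imaging.grab_frame('side')[145:265,205:305]
cv2.imwrite('pics/c5.png',cv2.resize(b,None,fx=5,fy=5,interpolation=2)[...,::-1])"
```

```text
t 18.8833 p [0.5461 0.0421 0.2878] yaw 0.9326216354818804 zax [-0.  0. -1.] j [-0.1438  0.2092  1.7822  0.      1.1502  0.4944] F [-0.9713 -0.7522  0.2314] M [-0.0782  0.0397  0.0211] w 0.055436494370676326 ff 39.9998161860276
```

View pics/c5.png

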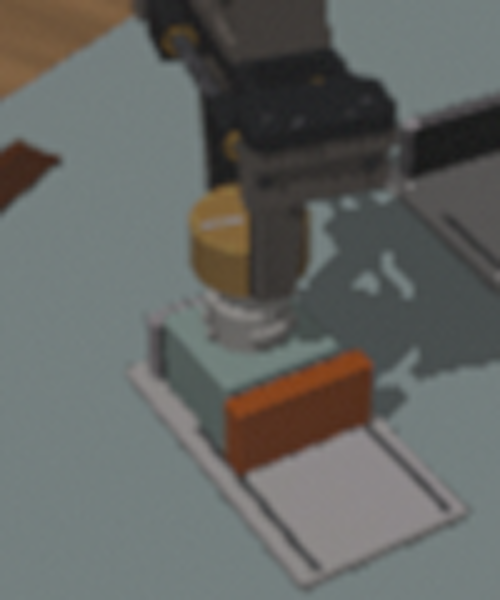

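The cap is held level in the gripper at about (253,193). The bare white neck shows below it, and the jar stands clamped. The lift was about 39 mm, so the rim is roughly 20 mm above the mouth.

```bash
python3 -c "
from plant import manip
print(manip.hand_in())"
```

```text
the job is handed in; nothing more can be done
None
```

I clamped the jar square against the fence, unscrewed the cap (wrist turned about 1.35 rad), and handed in with it held level about 2 cm above the mouth; the hand-in returned no verdict.

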